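Fetch the wire bobbins from behind the canisters

ROBOT

A 6-joint arm with a two-finger parallel gripper is mounted at the origin on the work surface. World frame = base frame: x ahead of the robot, y to its left, z up, the work surface at z = 0. Lengths are in m, angles in rad, forces in N, time in s.
With the tool pointing down it reaches from about 0.15 to 0.775 m from the base axis. Payload 6.1 kg.
Tool frame: the origin (TCP) lies on the front face of the gripper's body, between the roots of the fingers; the fingertips stand 73 mm ahead of it and the grasp point (between the pads) lies 54 mm ahead of it (r.nose_length is the z of the fingertips in the tool frame, in m); z points along the fingers, y is the direction in which the jaws open and shut (so a half turn about z gives the same grasp; the last joint's range is limited). The gripper opens to 85 mm and grips with 20 to 120 N. Pads are 22 mm wide; open, the fingers measure 114 mm over their backs; the gripper's body (76 mm by 85 mm) begins 54 mm behind the grasp point. The pads swing forward as they close: fully open they stand 13 mm farther back than shut.
Start: joints at [-1.104, 0.126, -0.04, 1.405, 0, 1.571], TCP at [0.236, -0.469, 0.304] pointing down, gripper open.
Joint ranges: [-2.72, 2.72], [-0.95, 1.95], [-1.27, 1.35], [-1.78, 2.02], [-1.46, 1.47], [-3.14, 3.14]. Speed limits (rad/s): [2.39, 2.39, 3.01, 3.14, 3.14, 3.14].

INTERFACE

Orientations are given as a unit quaternion [w, x, y, z].
In Python, from rig import r gives the robot as it stands.
- The arm moves only by the tool apply_moves, never from a script. Its argument "deltas" is one flat list of numbers, 7 for each row, row after row: the shift along the tool's x, y, z in cm, then the turn, a rotation vector about the tool's x, y, z in rad, then the opening, from 0 (shut) to 1 (fully open). In form: [dx, dy, dz, ax, ay, az, gripper, dx, dy, dz, ax, ay, az, gripper, ...]. A call has 1 to 12 rows; each row shifts and turns the commanded pose from where the row before left it, along the tool's axes as they then stand; what a row does not reach is not made up. A row lasts 1/12 s, in which the tool goes at most 41.7 mm and 7.16 degrees, less where a joint would pass 70% of its speed; a pose out of reach is approached as far as the arm can. A call is refused whole if a number of a shift passes 4.17 or a number of a turn 0.125, either way. A call with a gripper value outside its range is refused whole. The fingers move at their own pace and stop on an object; "grip_force" is the grip in N (left out, the last holds). Time passes only in rows, so rows that do not move let the fingers close. It gives the time, the measured TCP pose, the force and the opening at its end, in the units of the state.
- r.sense(): the state, without advancing time (a new reading comes with each control period).
- r.grab_frame(name): name is "side" or "top"; returns a dict with "image" (420x560x3 uint8, blue, green, red), "depth" (420x560 float32, m along the optical axis (not along the pixel's ray), 0 where there is no reading), "vertical_fov" (degrees; the focal length in pixels is half the picture's height over the tangent of half this angle, whatever the lens; pixels are square), "cx", "cy" (the principal point, pixels), "dist" ([k1, k2, p1, p2, k3] as OpenCV has them; the pictures are not rectified), "rvec" (rotation vector, rad) and "tvec" (3), from world to camera coordinates, as OpenCV has them. Camera axes: x right, y down, z forward; pixel columns grow to the right and rows downward; lengths in m; the calibration is good to about 2 mm. A picture is of the moment at which its call begins.
- r.close_job(): hands the job in, once; it reports no verdict.
Trained networks look in a picture, given as the dict that the camera call returned (one of the last four; its "shot" number tells which), for a name from the list of things; names that differ only in an ending like _2 or _b are one class to them, and where a whole thing is asked for, a point or a joint stands for the part that bears it (a point fixed in the world has none). Each returns a list of dicts, best first, with "confidence" (0 to 1); they miss things now and then, are a little off and sometimes report something else, mostly with a low value. They report only what shows in the picture. A call takes as long as a camera call. They do not tell look-alikes from the thing itself.
- r.silhouettes(picture, query): "mask" (420x560 bool, what is visible of it) and "point" ([column, row] in pixels, amid what is visible of it).
- r.mark_of(picture, query): "point" ([column, row] in pixels: a listed point, or the origin of a listed thing).
The state is a dict: "clock": time; "qpos": joint angles; "qd": joint speeds; "effort": joint torques, N m; "tcp_pos": TCP position; "tool_rot": TCP orientation; "contact_force": force on the tool from outside, world axes, zero at the start; "torque": the same for the moment, N m; "width": finger opening in m.
Only numpy, scipy, OpenCV 4.12 (cv2) and the standard library are available. Lean on these libraries where they do the work, as an engineer would, in place of code of your own. Each camera call takes 0.05 s, during which the arm holds its last target. There are 200 camera calls.

TASK

Collect every bobbin of spring wire from the spindle rack for the next batch of pencils: for each one, move the canister that stands in front of it aside, slide the bobbin up off its spindle and lay it flat on the floor of the blue tray. Put each canister back upright in the middle of the coaster it came from, so that at the end all three stand where they stood. Leave the pewter cup, paperweight, barrel and resin grip alone.

Things in the scene. Friction and masses are not known exactly. Their poses are not given: they have to be found in the camera images.
- rack: fixed wooden rack, left or right of the robot. Origin on the counter under the middle spindle; x points away from the coasters, y along the three spindles (96 mm apart), z up. Base 68 (x) by 304 by 6 mm high, centred. Fins 72 along x, 16 thick, 70 mm high at y = -144, -48, 48, 144 mm leave bays 80 mm wide, open to +x and -x: a bobbin can only be gripped along the rack's x.
- spindle_a (a point): top of the upright steel spindle a (rack frame x = 0, y = -96 mm), 64 mm above the counter; pin 16 mm across. At its foot a collar 32 mm across whose top is 20 mm above the counter carries a bobbin's underside. A spindle may be empty.
- coaster_a (a point): centre of the round cork coaster in front of spindle a (rack frame x = -72, y = -96 mm): 80 mm across, 1 mm thin, flush with the counter for contact (z = 0); one canister stands on it
- spindle_b (a point): top of the upright steel spindle b (rack frame x = 0, y = 0 mm), 64 mm above the counter; pin 16 mm across. At its foot a collar 32 mm across whose top is 20 mm above the counter carries a bobbin's underside. A spindle may be empty.
- coaster_b (a point): centre of the round cork coaster in front of spindle b (rack frame x = -72, y = 0 mm): 80 mm across, 1 mm thin, flush with the counter for contact (z = 0); one canister stands on it
- spindle_c (a point): top of the upright steel spindle c (rack frame x = 0, y = +96 mm), 64 mm above the counter; pin 16 mm across. At its foot a collar 32 mm across whose top is 20 mm above the counter carries a bobbin's underside. A spindle may be empty.
- coaster_c (a point): centre of the round cork coaster in front of spindle c (rack frame x = -72, y = +96 mm): 80 mm across, 1 mm thin, flush with the counter for contact (z = 0); one canister stands on it
- canister_silver: loose silver canister, 64 mm across, 90 mm high to the top of its dark steel lid; the knob on it, 22 mm across, spans 90 to 114 mm (lid and knob fixed on: it can be lifted by the knob); about 350 g. Origin at the centre of its underside, z up. Stands on one of the coasters (which one varies), 8 mm in front of a bobbin, 32 mm from its neighbours.
- canister_red: loose red resin canister, 64 mm across, 90 mm high to the top of its aluminium lid; the knob on it, 22 mm across, spans 90 to 114 mm (lid and knob fixed on: it can be lifted by the knob); about 350 g. Origin at the centre of its underside, z up. Stands on one of the coasters (which one varies), 8 mm in front of a bobbin, 32 mm from its neighbours.
- canister_green: loose green canister, 64 mm across, 90 mm high to the top of its brass lid; the knob on it, 22 mm across, spans 90 to 114 mm (lid and knob fixed on: it can be lifted by the knob); about 350 g. Origin at the centre of its underside, z up. Stands on one of the coasters (which one varies), 8 mm in front of a bobbin, 32 mm from its neighbours.
- bobbin_a: loose bobbin wound with copper wire, between white flanges: a flat ring 64 mm across, 36 mm high, with a 23 mm hole; about 150 g. Origin at the centre of its underside, z along its axis (up). At the start it sits on spindle a, underside 20 mm above the counter. It may be absent (no pose); then spindle a is empty.
- bobbin_b: loose bobbin wound with brass wire, between white flanges: a flat ring 64 mm across, 36 mm high, with a 23 mm hole; about 150 g. Origin at the centre of its underside, z along its axis (up). At the start it sits on spindle b, underside 20 mm above the counter. It may be absent (no pose); then spindle b is empty.
- bobbin_c: loose bobbin wound with steel wire, between white flanges: a flat ring 64 mm across, 36 mm high, with a 23 mm hole; about 150 g. Origin at the centre of its underside, z along its axis (up). At the start it sits on spindle c, underside 20 mm above the counter. It may be absent (no pose); then spindle c is empty.
- tray: fixed open blue tray, 140 (x) by 250 (y) by 30 mm high outside, walls and floor 5 mm, inside 130 by 240 mm. Origin at the centre of its underside on the counter. Room for three bobbins side by side along y.
- pewter_cup: loose pewter cup, 72 mm across, 85 mm high; bystander. Origin at the centre of its underside.
- paperweight: loose green glass paperweight, 72 mm across, 40 mm high; bystander. Origin at the centre of its underside.
- barrel: loose silver pencil barrel lying flat, 120 mm long, 14 mm thick; bystander. Origin at the centre of its underside.
- resin_grip: loose red resin pencil grip lying flat, 65 mm long, 18 mm thick; bystander. Origin at the centre of its underside.
Mind the look-alikes: they are no part of the job. Leave any pink, purple or red look-alike of the bobbin_b alone.

How it is judged:
At the end, for the whole second after the job is handed in: Every bobbin present lies flat (within 0.15 rad) on the tray's floor, wholly inside it; each canister stands upright (within 0.1 rad) within 15 mm of where it stood at the start; all at rest (x of bobbin_a in the frame of tray between -0.036 and 0.036 m and y of bobbin_a in the frame of tray between -0.091 and 0.091 m and z of each of bobbin_a, bobbin_b, bobbin_c in the frame of tray below 0.012 m and angle between each of bobbin_a, bobbin_b, bobbin_c's own z axis and vertical below 0.15 rad and linear speed of each of bobbin_a, bobbin_b, bobbin_c, canister_silver, canister_red, canister_green below 0.02 m/s and x of bobbin_b in the frame of tray between -0.036 and 0.036 m and y of bobbin_b in the frame of tray between -0.091 and 0.091 m and x of bobbin_c in the frame of tray between -0.036 and 0.036 m and y of bobbin_c in the frame of tray between -0.091 and 0.091 m and distance of each of canister_silver, canister_red, canister_green from where it was at the start of the episode below 0.015 m and angle between each of canister_silver, canister_red, canister_green's own z axis and vertical below 0.1 rad); the robot touches nothing.
It fails at once if bobbin a drawn up its spindle while a canister still stands directly in front of it (horizontal distance between bobbin_a and spindle_a below 0.02 m and z of bobbin_a in the frame of rack above 0.032 m and horizontal distance between any of canister_silver, canister_red, canister_green and bobbin_a below 0.085 m).
It fails at once if bobbin b drawn up its spindle while a canister still stands directly in front of it (horizontal distance between bobbin_b and spindle_b below 0.02 m and z of bobbin_b in the frame of rack above 0.032 m and horizontal distance between any of canister_silver, canister_red, canister_green and bobbin_b below 0.085 m).
It fails at once if bobbin c drawn up its spindle while a canister still stands directly in front of it (horizontal distance between bobbin_c and spindle_c below 0.02 m and z of bobbin_c in the frame of rack above 0.032 m and horizontal distance between any of canister_silver, canister_red, canister_green and bobbin_c below 0.085 m).
It fails at once if the pewter cup, paperweight, barrel or resin grip is disturbed (moved more than 30 mm) (distance of any of pewter_cup, paperweight, barrel, resin_grip from where it was at the start of the episode above 0.03 m).
Of bobbin_a, bobbin_b, bobbin_c only 2 to 3 are there at a start; the rules pass over those that are not, and their reading is None.
At some moment in a run one of canister_silver, canister_red, canister_green may be knocked a few centimetres aside while the robot is not near it.
Once in a run the grip may slacken for a moment while it holds something.
It also fails if it takes over 210 s, if anything falls off the work surface, if the arm or the gripper's body presses on something with over 40 N, if the wrist force passes 120 N, or if a joint passes its speed limit or range.

## Working session

There is one attempt and no reset: what is moved stays moved. The work goes in short steps, Python scripts to look and compute and a tool call to move; the robot and the scene stay as the last step left them, time stands still between calls to the robot, and variables do not carry over. Pictures are saved under pics/ and viewed, about 12 in all and at most 16, crops included, and the job is handed in when it is done.

Besides the shell and the picture viewer there is one more tool, called after "Request:" as name(argument=value, ...) on one line, values as JSON. apply_moves: Moves the arm, as the interface text tells. Its arguments: {"type":"object","properties":{"deltas":{"type":"array","items":{"type":"number"}},"grip_force":{"type":"number"}},"required":["deltas"]}

```bash
ls; mkdir -p pics
python3 - <<'E'
from rig import r
import cv2,numpy as np
s=r.sense(); print({k:np.round(v,3).tolist() for k,v in s.items()})
for n in("side","top"):
    f=r.grab_frame(n); cv2.imwrite(f"pics/{n}0.png",f["image"])
    R=cv2.Rodrigues(np.array(f["rvec"],float))[0]; print(n,f["vertical_fov"],f["cx"],f["cy"],f["dist"],"campos",np.round(-R.T@np.array(f["tvec"]),3),"axis",np.round(R[2],3))
E
```

```text
pics
{'clock': 0.0, 'qpos': [-1.104, 0.126, -0.041, 1.405, 0.0, 1.571], 'qd': [-0.002, 0.001, -0.0, 0.001, -0.001, 0.002], 'effort': [-0.0, -43.591, 35.293, 0.017, -0.0, 0.0], 'tcp_pos': [0.236, -0.469, 0.303], 'tool_rot': [-0.001, 0.973, 0.231, -0.0], 'contact_force': [0.579, 0.273, 0.375], 'torque': [0.06, -0.027, 0.004], 'width': 0.086}
side 49.14904315936508 280.97130633052217 200.4133949068908 [-0.07508091  0.          0.          0.          0.        ] campos [ 0.467 -1.014  0.791] axis [ 0.123  0.812 -0.571]
top 49.118376129097406 280.83009127148273 215.2198325259599 [0.00027831 0.         0.         0.         0.        ] campos [ 0.435 -0.013  1.269] axis [ 0.148 -0.004 -0.989]
```

View pics/side0.png

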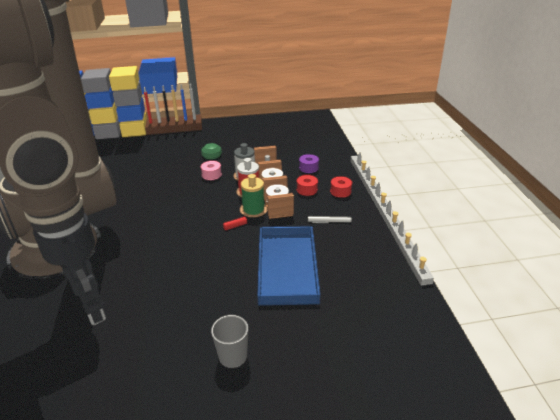

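View pics/top0.png

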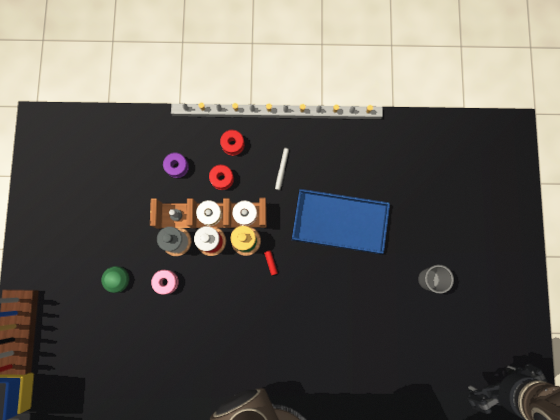

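The top view shows the tray at (341,221). The three canisters are at about (172,240), (208,240) and (244,240), with white bobbins behind two of them at (208,212) and (244,212). The left spindle at (176,214) is empty. The look-alikes (two red, one purple, one pink) stand outside the rack.

```bash
cat > h.py <<'E'
from rig import r
import cv2,numpy as np
def cam(f):
    fl=f["image"].shape[0]/2/np.tan(np.radians(f["vertical_fov"])/2)
    K=np.array([[fl,0,f["cx"]],[0,fl,f["cy"]],[0,0,1]]); R=cv2.Rodrigues(np.array(f["rvec"],float))[0]
    return K,np.array(f["dist"],float),R,np.array(f["tvec"],float).ravel()
def cloud(f):
    """world xyz for every pixel (NaN without depth)"""
    K,d,R,t=cam(f); h,w=f["depth"].shape
    uv=np.stack(np.meshgrid(np.arange(w),np.arange(h)),-1).reshape(-1,1,2).astype(float)
    n=cv2.undistortPoints(uv,K,d).reshape(-1,2); z=f["depth"].reshape(-1,1).astype(float); z=np.where(z>0,z,np.nan)
    return ((np.hstack([n*z,z])-t)@R).reshape(h,w,3)
def ray(f,uv):
    K,d,R,t=cam(f); n=cv2.undistortPoints(np.array(uv,float).reshape(1,1,2),K,d).ravel()
    v=R.T@np.array([n[0],n[1],1]); return -R.T@t,v/np.linalg.norm(v)
def tri(f,uv,g,uv2):
    a,u=ray(f,uv);b,v=ray(g,uv2); s=np.linalg.lstsq(np.stack([u,-v],1),b-a,rcond=None)[0]
    p,q=a+s[0]*u,b+s[1]*v; return (p+q)/2,np.linalg.norm(p-q)
def disc(P,lo,hi,xy,rad):
    """centre of the smallest circle around points with z in (lo,hi) near xy"""
    m=(P[...,2]>lo)&(P[...,2]<hi)&(np.hypot(P[...,0]-xy[0],P[...,1]-xy[1])<rad)
    q=P[m]; 
    if len(q)<5: return None
    c,rr=cv2.minEnclosingCircle(q[:,:2].astype(np.float32)); return np.round([*c,rr,np.median(q[:,2]),*q[:,:2].mean(0),len(q)],4)
def save(f,name,box=None,k=1):
    im=f["image"]
    if box: im=im[box[1]:box[3],box[0]:box[2]]
    cv2.imwrite(f"pics/{name}.png",cv2.resize(im,None,fx=k,fy=k,interpolation=cv2.INTER_CUBIC))
E
python3 - <<'E'
from h import *
np.set_printoptions(suppress=True,precision=4)
T=r.grab_frame("top");S=r.grab_frame("side");P=cloud(T)
for u,v in[(172,240),(208,240),(244,240),(200,212),(252,212),(341,221),(266,212),(115,280),(438,280),(270,263),(282,168),(164,282)]: print((u,v),P[v,u])
for n in["canister_silver","canister_red","canister_green","bobbin_a","bobbin_b","spindle_a","spindle_b","spindle_c","coaster_a","coaster_b","coaster_c","tray","rack"]:
    a=r.mark_of(T,n);b=r.mark_of(S,n)
    print(n,[(np.round(x["point"],1).tolist(),round(x["confidence"],2)) for x in a[:4]],[(np.round(x["point"],1).tolist(),round(x["confidence"],2)) for x in b[:4]])
    if a and b:
        p,e=tri(T,a[0]["point"],S,b[0]["point"]);print("   ",p,round(e,4))
save(T,"t1",(130,180,290,290),5)
save(S,"s1",(190,130,370,260),4)
E
```

```text
(172, 240) [0.5422 0.261  0.0897]
(208, 240) [0.5421 0.1662 0.1049]
(244, 240) [0.5429 0.0746 0.1096]
(200, 212) [0.6213 0.1979 0.0556]
(252, 212) [0.623  0.0591 0.0565]
(341, 221) [ 0.6081 -0.1844  0.0126]
(266, 212) [0.6323 0.0234 0.0006]
(115, 280) [0.4388 0.4176 0.0409]
(438, 280) [ 0.4502 -0.4474  0.0102]
(270, 263) [0.4899 0.0096 0.018 ]
(282, 168) [ 0.7563 -0.0197  0.0113]
(164, 282) [ 0.4353  0.2988 -0.0026]
canister_silver [] [([243.1, 174.9], 0.58)]
canister_red [([212.7, 241.5], 0.6)] [([249.0, 195.6], 0.61), ([271.4, 190.4], 0.48), ([277.3, 200.1], 0.27)]
    [ 0.5476  0.1711 -0.0128] 0.0027
canister_green [([245.6, 239.4], 0.88)] [([253.1, 212.0], 0.8)]
    [ 0.5524  0.0792 -0.0099] 0.0066
bobbin_a [([211.1, 209.6], 0.86), ([176.6, 166.6], 0.83), ([235.4, 145.4], 0.76), ([245.9, 215.8], 0.73)] [([306.6, 169.6], 0.89), ([337.3, 195.0], 0.81), ([211.3, 175.3], 0.8), ([272.1, 183.8], 0.53)]
    [0.676  0.1616 0.0652] 0.0984
bobbin_b [([211.1, 209.6], 0.86), ([176.6, 166.6], 0.83), ([235.4, 145.4], 0.76), ([245.9, 215.8], 0.73)] [([306.6, 169.6], 0.89), ([337.3, 195.0], 0.81
[... 699 characters left out ...]
9.5, 244.4], 0.86), ([212.2, 242.1], 0.56)] [([247.6, 188.7], 0.96), ([251.3, 208.3], 0.65), ([244.5, 177.0], 0.59)]
    [0.5422 0.0758 0.0762] 0.0102
coaster_b [([244.5, 239.5], 0.93), ([179.5, 244.4], 0.86), ([212.2, 242.1], 0.56)] [([247.6, 188.7], 0.96), ([251.3, 208.3], 0.65), ([244.5, 177.0], 0.59)]
    [0.5422 0.0758 0.0762] 0.0102
coaster_c [([244.5, 239.5], 0.93), ([179.5, 244.4], 0.86), ([212.2, 242.1], 0.56)] [([247.6, 188.7], 0.96), ([251.3, 208.3], 0.65), ([244.5, 177.0], 0.59)]
    [0.5422 0.0758 0.0762] 0.0102
tray [([340.3, 223.6], 0.56)] []
rack [([210.8, 215.2], 0.87), ([177.0, 238.6], 0.45)] [([270.3, 187.7], 0.81), ([244.8, 173.5], 0.46)]
    [0.6174 0.1763 0.0057] 0.0059
```

View pics/t1.png

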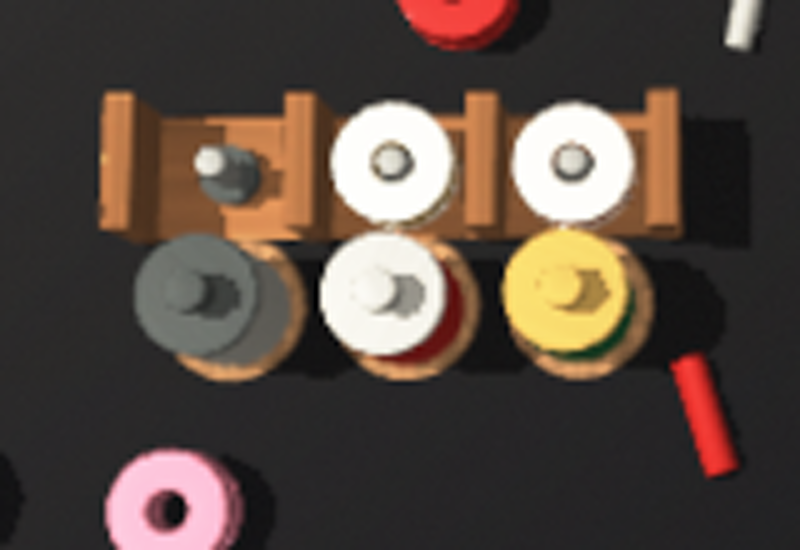

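View pics/s1.png

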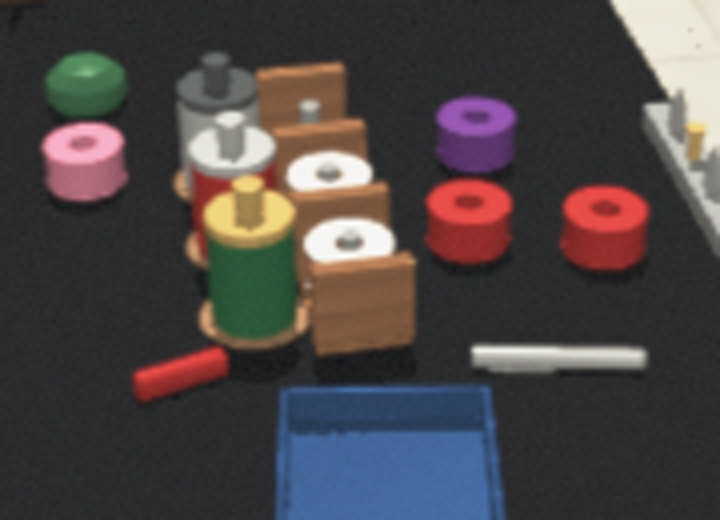

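The crops show green lid at (244,240), white/red at (208,240) and dark/silver at (172,240). The spindles behind green (a) and red (b) hold white-flanged bobbins, and c is empty. The resin grip lies at (270,263), right of and in front of the green coaster. Next I fit centres from depth.

```bash
cat >> h.py <<'E'
def survey():
    np.set_printoptions(suppress=True,precision=4)
    T=r.grab_frame("top");S=r.grab_frame("side");P,Q=cloud(T),cloud(S)
    return T,S,P,Q
E
python3 - <<'E'
from h import *
T,S,P,Q=survey()
for n,y in(("silver",.261),("red",.166),("green",.0746)):
    for L,C in(("top",P),("side",Q)): print(n,L,"knob",disc(C,.108,.12,(.545,y),.03),"lid",disc(C,.084,.096,(.545,y),.045))
for n,y in(("b",.17),("a",.073)):
    for L,C in(("top",P),("side",Q)): print(n,L,disc(C,.05,.06,(.618,y),.045))
for L,C in(("top",P),("side",Q)):
    print("spc",disc(C,.052,.068,(.618,.27),.025))
    m=(C[...,2]>.064)&(C[...,2]<.078)&(C[...,0]>.57)&(C[...,0]<.68)&(C[...,1]>-.01)&(C[...,1]<.34)
    q=C[m]; 
    for y in(.315,.22,.122,.025):
        k=q[abs(q[:,1]-y)<.03]; print("fin",len(k),k.mean(0) if len(k) else None, np.polyfit(k[:,0],k[:,1],1) if len(k)>5 else None,(k[:,0].min(),k[:,0].max()) if len(k) else None)
    m=(C[...,2]>.022)&(C[...,2]<.036)&(C[...,0]>.5)&(C[...,0]<.72)&(C[...,1]>-.34)&(C[...,1]<-.02)
    print("tray",m.sum(),cv2.minAreaRect(C[m][:,:2].astype(np.float32)), np.median(C[m][:,2]))
    for n,xy in(("cup",(.45,-.45)),("pw",(.438,.417)),("grip",(.49,.01)),("barrel",(.745,-.02)),("pink",(.435,.3))): print(n,disc(C,.008,.1,xy,.07))
E
```

```text
silver top knob [ 0.5455  0.2706  0.0104  0.1131  0.5453  0.2699 56.    ] lid [  0.5463   0.2702   0.0327   0.0896   0.5453   0.2687 410.    ]
silver side knob [ 0.5452  0.2689  0.0132  0.1145  0.5466  0.2663 32.    ] lid [  0.5433   0.2698   0.0357   0.0908   0.5458   0.2607 152.    ]
red top knob [ 0.5473  0.1749  0.0109  0.1137  0.5475  0.1743 55.    ] lid [  0.5476   0.1743   0.0325   0.0898   0.5469   0.1735 406.    ]
red side knob [ 0.5485  0.1727  0.0118  0.1146  0.5476  0.1713 31.    ] lid [  0.547    0.1729   0.0333   0.0909   0.5464   0.1651 179.    ]
green top knob [ 0.5505  0.0809  0.0105  0.1145  0.5503  0.0808 57.    ] lid [  0.5509   0.0807   0.032    0.0897   0.5502   0.0801 410.    ]
green side knob [ 0.5477  0.0801  0.0131  0.1143  0.5489  0.0778 37.    ] lid [  0.5482   0.079    0.0343   0.0907   0.5483   0.0722 206.    ]
b top [  0.6208   0.1779   0.0319   0.0558   0.6206   0.1774 368.    ]
b side [  0.6137   0.1693   0.0441   0.0574   0.6173   0.1801 138.    ]
a top [  0.622    0.0812   0.0317   0.0554   0.6216   0.0812 369.    ]
a side [  0.6125   0.0785   0.039
[... 1331 characters left out ...]
6184 0.1256 0.0695] [0.0084 0.1204] (np.float64(0.5839895937960218), np.float64(0.6554432665024515))
fin 127 [0.6213 0.0299 0.0698] [0.0267 0.0133] (np.float64(0.5859733261712325), np.float64(0.6579541146700565))
tray 718 ((0.605148196220398, -0.18083259463310242), (0.25515612959861755, 0.14044970273971558), 81.7958984375) 0.02939196844898799
cup [   0.4524   -0.4237    0.0372    0.0591    0.4523   -0.4243 1528.    ]
pw [  0.4405   0.4226   0.035    0.0296   0.4415   0.4105 246.    ]
grip [  0.5023   0.0244   0.052    0.0327   0.52     0.0402 406.    ]
barrel [  0.7534  -0.0202   0.0596   0.0131   0.7549  -0.0209 180.    ]
pink [  0.4369   0.2897   0.0346   0.0339   0.4361   0.2815 296.    ]
```

Request:
apply_moves(deltas=[0,0,0,0,0,-0.125,1,0,0,0,0,0,-0.125,1,0,0,0,0,0,-0.125,1,0,0,0,0,0,-0.125,1,0,0,0,0,0,-0.125,1,0,0,0,0,0,-0.125,1,0,0,0,0,0,-0.125,1,0,0,0,0,0,-0.125,1,0,0,0,0,0,-0.125,1,0,0,0,0,0,0,1])

```text
clock: 2.43
tcp_pos: [0.2362, -0.4688, 0.3039]
tool_rot: [-0.0, 0.699, 0.716, 0.0]
contact_force: [-0.0, 0.2, 0.1]
width: 0.0852
```

```bash
cat >> h.py <<'E'
from scipy.spatial.transform import Rotation as Ro
def togo(p):
    """deltas in cm along the tool axes to the world point p, with state"""
    s=r.sense(); w,x,y,z=s["tool_rot"]; R=Ro.from_quat([x,y,z,w]).as_matrix()
    print("t",round(s["clock"],2),"tcp",np.round(s["tcp_pos"],4),"yaw_y",round(np.arctan2(R[1,1],R[0,1]),3),"tilt",np.round(R[:2,2],3),"w",round(s["width"],4),"F",np.round(s["contact_force"],1))
    print("togo cm",np.round(R.T@(np.array(p)-s["tcp_pos"])*100,2))
E
python3 -c "
from h import *
togo((.55,.0805,.25)); print(r.nose_length)"
```

```text
t 2.43 tcp [ 0.2362 -0.4688  0.3039] yaw_y 0.024 tilt [-0.  0.] w 0.0852 F [-0.   0.2  0.1]
togo cm [54.16 32.69  5.39]
0.0726
```

Request:
apply_moves(deltas=[3,1.8,0,0,0,0,0.6,3,1.8,0,0,0,0,0.6,3,1.8,0,0,0,0,0.6,3,1.8,0,0,0,0,0.6,3,1.8,0,0,0,0,0.6,3,1.8,0,0,0,0,0.6,3,1.8,0,0,0,0,0.6,3,1.8,0,0,0,0,0.6,3,1.8,0,0,0,0,0.6,3,1.8,0,0,0,0,0.6,3,1.8,0,0,0,0,0.6,3,1.8,0,0,0,0,0.6])

```text
clock: 3.43
tcp_pos: [0.4451, -0.1027, 0.3041]
tool_rot: [0.0, 0.701, 0.713, 0.0]
contact_force: [0.3, -1.3, -0.5]
width: 0.0511
```

Request:
apply_moves(deltas=[3,1.8,0,0,0,0,0.6,3,1.8,0,0,0,0,0.6,3,1.8,0,0,0,0,0.6,3,1.8,0,0,0,0,0.6,3,1.8,0,0,0,0,0.6,3,1.8,1,0,0,0,0.6,0.16,0.29,1,0,0,0,0.6,0,0,1,0,0,0,0.6,0,0,1,0,0,0,0.6,0,0,1,0,0,0,0.6,0,0,0,0,0,0,0.6,0,0,0,0,0,0,0.6])

```text
clock: 4.43
tcp_pos: [0.5509, 0.0784, 0.2535]
tool_rot: [-0.0, 0.7, 0.714, -0.0]
contact_force: [0.1, -0.1, 0.4]
width: 0.0515
```

```bash
python3 -c "
from h import *
T,S,P,Q=survey()
print('knob top',disc(P,.108,.12,(.55,.08),.03),'side',disc(Q,.108,.12,(.55,.08),.03))
togo((.55,.0805,.166))"
```

```text
knob top None side [ 0.5492  0.0817  0.0156  0.1137  0.5485  0.0779 39.    ]
t 4.53 tcp [0.5516 0.0787 0.2547] yaw_y 0.019 tilt [0.001 0.   ] w 0.0513 F [-0.7 -0.7 -0.3]
togo cm [ 0.18 -0.16  8.87]
```

Request:
apply_moves(deltas=[0.2,-0.1,2,0,0,0,0.6,0,0,2,0,0,0,0.6,0,0,2,0,0,0,0.6,0,0,1.5,0,0,0,0.6,0,0,1.2,0,0,0,0.6,0,0,0,0,0,0,0.6,0,0,0,0,0,0,0,0,0,0,0,0,0,0,0,0,0,0,0,0,0,0,0,0,0,0,0,0], grip_force=60)

```text
clock: 5.37
tcp_pos: [0.5516, 0.0815, 0.1686]
tool_rot: [0.001, 0.7, 0.714, 0.001]
contact_force: [0.5, -1.7, 5.1]
width: 0.0198
```

Request:
apply_moves(deltas=[0,0,0,0,0,0,0,0,0,0,0,0,0,0,0,0,0,0,0,0,0])

```text
clock: 5.62
tcp_pos: [0.5516, 0.0815, 0.1686]
tool_rot: [0.001, 0.7, 0.714, 0.001]
contact_force: [0.6, -1.6, 6.2]
width: 0.0196
```

```bash
python3 -c "
from h import *
togo((.55,.0805,.166))
S=r.grab_frame('side');save(S,'s2',(200,120,340,250),4)"
```

```text
t 5.62 tcp [0.5516 0.0815 0.1686] yaw_y 0.021 tilt [0.003 0.   ] w 0.0196 F [ 0.6 -1.6  6.2]
togo cm [-0.1  -0.17  0.26]
```

View pics/s2.png

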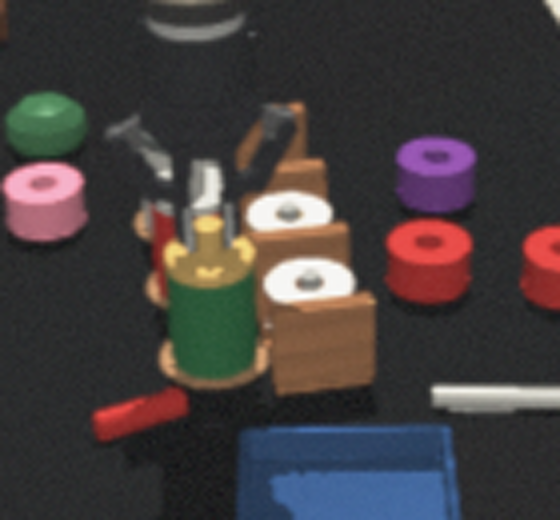

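Request:
apply_moves(deltas=[0,0,-0.6,0,0,0,0,0,0,-0.6,0,0,0,0,0,0,0,0,0,0,0,0,0,0,0,0,0,0])

```text
clock: 6.0
tcp_pos: [0.5506, 0.0816, 0.179]
tool_rot: [-0.0, 0.7, 0.715, -0.0]
contact_force: [0.7, 0.7, -4.8]
width: 0.0197
```

```bash
python3 -c "
from h import *
S=r.grab_frame('side');Q=cloud(S); togo((.45,.0805,.18))
print('lid side',disc(Q,.088,.11,(.55,.08),.04),'knob',disc(Q,.108,.135,(.55,.08),.012))"
```

```text
t 6.05 tcp [0.5505 0.0815 0.1786] yaw_y 0.021 tilt [-0.001 -0.   ] w 0.0194 F [-0.4 -0.8 -4. ]
togo cm [  0.11 -10.05  -0.13]
lid side [5.477e-01 7.590e-02 3.170e-02 1.005e-01 5.477e-01 6.520e-02 2.380e+02] knob [5.499e-01 7.760e-02 1.080e-02 1.216e-01 5.498e-01 7.560e-02 5.600e+01]
```

Request:
apply_moves(deltas=[0,-1,0,0,0,0,0,0,-1.5,0,0,0,0,0,0,-1.5,0,0,0,0,0,0,-1.5,0,0,0,0,0,0,-1.5,0,0,0,0,0,0,-1.5,0,0,0,0,0,0,-1,0,0,0,0,0,0,-0.5,0,0,0,0,0,0,0,0,0,0,0,0,0,0,0.5,0,0,0,0,0,0,0.5,0,0,0,0,0,0,0.1,0,0,0,0])

```text
clock: 7.05
tcp_pos: [0.4518, 0.0795, 0.1685]
tool_rot: [0.001, 0.7, 0.714, 0.001]
contact_force: [-3.6, -1.0, 13.4]
width: 0.0199
```

Request:
apply_moves(deltas=[0,0,0,0,0,0,0,0,0,0,0,0,0,0.6,0,0,0,0,0,0,0.6,0,0,0,0,0,0,0.6,0,0,-1,0,0,0,0.6,0,0,-2,0,0,0,0.6,0,0,-2,0,0,0,0.6,0,2,-2,0,0,0,1,0,3,-1,0,0,0,1,0,3,0,0,0,0,1,0,3,0,0,0,0,1,0,3,0,0,0,0,1])

```text
clock: 8.05
tcp_pos: [0.5923, 0.0824, 0.249]
tool_rot: [0.0, 0.7, 0.715, 0.001]
contact_force: [0.2, -0.2, 0.9]
width: 0.0855
```

```bash
cat >> h.py <<'E'
def cans(P,near=None):
    """centres of all things with a top at lid height / knob height in the top view"""
    m=((P[...,2]>.106)&(P[...,2]<.12)&(P[...,0]>.3)&(P[...,0]<.68)&(P[...,1]>-.1)&(P[...,1]<.4)).astype(np.uint8)
    n,L,st,_=cv2.connectedComponentsWithStats(m)
    for i in range(1,n):
        if st[i,4]>8: q=P[L==i]; print("  knob",np.round(cv2.minEnclosingCircle(q[:,:2].astype(np.float32))[0],4),st[i,4],"lid",disc(P,.084,.096,q.mean(0)[:2],.042))
E
python3 -c "
from h import *
T,S,P,Q=survey(); cans(P); print('side'); cans(Q); save(S,'s3',(190,100,350,250),4)
togo((.6215,.081,.096))"
```

```text
knob [0.5454 0.2694] 59 lid [  0.5459   0.2702   0.032    0.0897   0.5454   0.2691 405.    ]
side
  knob [0.5458 0.2667] 27 lid [  0.5457   0.2682   0.0357   0.0913   0.5434   0.2578 133.    ]
  knob [0.5474 0.1713] 35 lid [  0.547    0.1724   0.0338   0.091    0.5462   0.1657 172.    ]
  knob [0.4519 0.0762] 45 lid [  0.4529   0.0771   0.0346   0.091    0.4517   0.0692 218.    ]
t 8.15 tcp [0.5942 0.0824 0.2469] yaw_y 0.02 tilt [ 0. -0.] w 0.0851 F [-0.7  0.4 -0.2]
togo cm [-0.19  2.72 15.09]
```

View pics/s3.png

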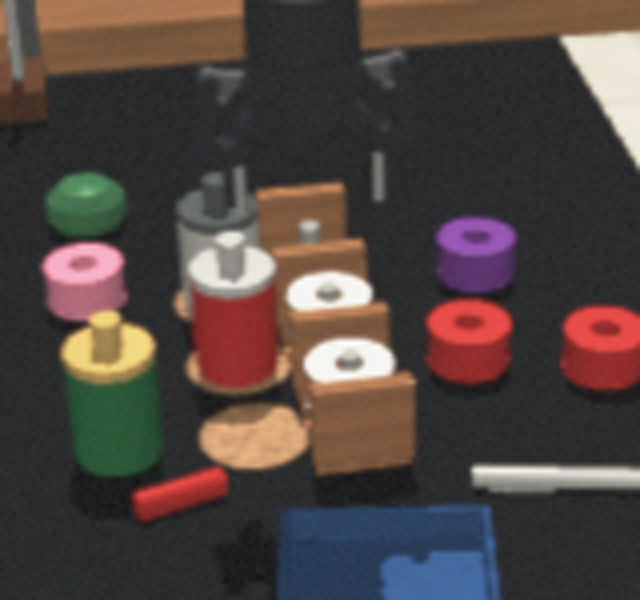

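The green canister now stands upright at (105,400) in the crop, clear of the bare coaster at (253,435). Next I grip bobbin a.

Request:
apply_moves(deltas=[-0.2,1.5,1,0,0,0,1,0,1.2,2,0,0,0,1,0,0,2.5,0,0,0,1,0,0,2.5,0,0,0,1,0,0,2,0,0,0,1,0,0,0,0,0,0,1])

```text
clock: 8.65
tcp_pos: [0.6151, 0.0806, 0.1438]
tool_rot: [-0.002, 0.7, 0.714, -0.003]
contact_force: [-1.1, -0.1, -0.4]
width: 0.0855
```

```bash
python3 -c "
from h import *
togo((.6215,.081,.096))"
```

```text
t 8.65 tcp [0.6151 0.0806 0.1438] yaw_y 0.021 tilt [-0.007 -0.001] w 0.0855 F [-1.1 -0.1 -0.4]
togo cm [0.03 0.68 4.77]
```

Request:
apply_moves(deltas=[0,0,0,0,0,0,1,0,0,0,0,0,0,1,0,0,1.5,0,0,0,1,0,0,1.5,0,0,0,1,0,0,1.5,0,0,0,1,0,0,0.4,0,0,0,1,0,0,0,0,0,0,1,0,0,0,0,0,0,1])

```text
clock: 9.32
tcp_pos: [0.6183, 0.081, 0.1005]
tool_rot: [0.001, 0.7, 0.715, 0.001]
contact_force: [0.7, -0.7, -0.0]
width: 0.0854
```

```bash
python3 -c "
from h import *
togo((.6215,.081,.096))"
```

```text
t 9.32 tcp [0.6183 0.081  0.1005] yaw_y 0.021 tilt [0.002 0.   ] w 0.0854 F [ 0.7 -0.7 -0. ]
togo cm [-0.01  0.31  0.45]
```

Request:
apply_moves(deltas=[0,0.3,0.45,0,0,0,1,0,0,0,0,0,0,1,0,0,0,0,0,0,0,0,0,0,0,0,0,0,0,0,0,0,0,0,0,0,0,0,0,0,0,0,0,0,0,0,0,0,0], grip_force=60)

```text
clock: 9.9
tcp_pos: [0.621, 0.081, 0.0955]
tool_rot: [0.0, 0.7, 0.714, 0.001]
contact_force: [-1.1, -0.5, 5.0]
width: 0.0607
```

```bash
python3 -c "
from h import *
togo((.6215,.081,.096))"
```

```text
t 9.9 tcp [0.621  0.081  0.0955] yaw_y 0.021 tilt [0.001 0.   ] w 0.0607 F [-1.1 -0.5  5. ]
togo cm [-0.    0.05 -0.05]
```

Request:
apply_moves(deltas=[0,0,-0.8,0,0,0,0,0,0,-1.2,0,0,0,0,0,0,-1.2,0,0,0,0,0,0,-1.2,0,0,0,0,0,0,-1.2,0,0,0,0,0,0,-1.2,0,0,0,0,0,0,-1.2,0,0,0,0,0,0,0,0,0,0,0,0,0,0,0,0,0,0])

```text
clock: 10.65
tcp_pos: [0.6212, 0.081, 0.1755]
tool_rot: [0.001, 0.7, 0.714, 0.001]
contact_force: [0.0, -0.6, -1.4]
width: 0.0606
```

```bash
python3 -c "
from h import *
S=r.grab_frame('side');Q=cloud(S); togo((.5975,-.240,.176))
print('bobbin',disc(Q,.12,.14,(.6215,.07),.045)); cans(Q)"
```

```text
t 10.7 tcp [0.6207 0.081  0.1745] yaw_y 0.021 tilt [0. 0.] w 0.0606 F [ 0.1  0.2 -0.9]
togo cm [-32.04  -3.    -0.16]
bobbin [6.196e-01 7.460e-02 4.330e-02 1.354e-01 6.189e-01 7.270e-02 3.690e+02]
  knob [0.5481 0.2669] 36 lid [5.449e-01 2.696e-01 3.430e-02 9.080e-02 5.427e-01 2.606e-01 1.380e+02]
  knob [0.5483 0.1718] 35 lid [5.460e-01 1.718e-01 3.320e-02 9.090e-02 5.454e-01 1.647e-01 1.680e+02]
  knob [0.6176 0.0727] 104 lid None
  knob [0.452  0.0794] 47 lid [4.504e-01 7.610e-02 3.430e-02 9.120e-02 4.517e-01 6.890e-02 2.120e+02]
```

Request:
apply_moves(deltas=[-1,-0.1,0,0,0,0,0,-2,-0.2,0,0,0,0,0,-3,-0.3,0,0,0,0,0,-3,-0.3,0,0,0,0,0,-3,-0.3,0,0,0,0,0,-3,-0.3,0,0,0,0,0,-3,-0.3,0,0,0,0,0,-3,-0.3,0,0,0,0,0,-3,-0.3,0,0,0,0,0,-3,-0.3,0,0,0,0,0,-3,-0.3,0,0,0,0,0,-2,-0.3,0,0,0,0,0])

```text
clock: 11.7
tcp_pos: [0.5932, -0.2428, 0.1732]
tool_rot: [-0.001, 0.7, 0.714, -0.001]
contact_force: [0.5, 0.4, -1.3]
width: 0.0609
```

Request:
apply_moves(deltas=[0,0,0,0,0,0,0,0,0,0,0,0,0,0,0,0,1.5,0,0,0,0,0,0,2,0,0,0,0,0,0,2,0,0,0,0,0,0,2,0,0,0,0,0,0,0,0,0,0,0,0,0,0,0,0,0,0])

```text
clock: 12.37
tcp_pos: [0.5935, -0.2384, 0.0981]
tool_rot: [-0.002, 0.699, 0.715, -0.001]
contact_force: [0.6, -0.0, -1.2]
width: 0.0608
```

```bash
python3 -c "
from h import *
togo((.5975,-.240,.0805))"
```

```text
t 12.37 tcp [ 0.5935 -0.2384  0.0981] yaw_y 0.022 tilt [-0.003  0.001] w 0.0608 F [ 0.6 -0.  -1.2]
togo cm [-0.17  0.41  1.76]
```

Request:
apply_moves(deltas=[-0.1,0.4,0.6,0,0,0,0,0,0,0.6,0,0,0,0,0,0,0.4,0,0,0,0,0,0,0.2,0,0,0,0,0,0,0,0,0,0,0,0,0,0,0,0,0,0])

```text
clock: 12.87
tcp_pos: [0.5984, -0.2406, 0.0815]
tool_rot: [-0.0, 0.7, 0.714, -0.0]
contact_force: [-0.2, -0.2, -0.7]
width: 0.0604
```

Request:
apply_moves(deltas=[0,0,0,0,0,0,0.9,0,0,0,0,0,0,0.9,0,0,0,0,0,0,0.9,0,0,-0.5,0,0,0,0.9,0,0,-1.5,0,0,0,0.9,0,0,-2.5,0,0,0,0.9,0,0,-3,0,0,0,0.9,0,0,-3,0,0,0,0.9,0,0,-3,0,0,0,0.9,0,0,-3,0,0,0,0.9,2,0,0,0,0,0,0.6,3,0,0,0,0,0,0.6])

```text
clock: 13.87
tcp_pos: [0.5983, -0.1923, 0.2496]
tool_rot: [0.003, 0.701, 0.713, 0.001]
contact_force: [0.2, 0.8, -0.1]
width: 0.0543
```

```bash
python3 -c "
from h import *
T,S,P,Q=survey(); cans(P);cans(Q)
for C in(P,Q): print('bob',disc(C,.035,.05,(.5975,-.24),.06))
save(S,'s4',(190,130,370,320),3)
togo((.5475,.174,.21))"
```

```text
knob [0.5454 0.2699] 62 lid [  0.5458   0.2705   0.0324   0.0897   0.5453   0.2689 407.    ]
  knob [0.5478 0.1744] 57 lid [  0.5478   0.1741   0.032    0.0899   0.547    0.1739 403.    ]
  knob [0.4505 0.0792] 58 lid [  0.4512   0.0788   0.0317   0.0899   0.4507   0.0785 427.    ]
  knob [0.5468 0.2688] 35 lid [  0.546    0.27     0.0366   0.091    0.5458   0.2604 158.    ]
  knob [0.5481 0.1728] 36 lid [  0.5451   0.1729   0.0324   0.0909   0.5458   0.1661 168.    ]
  knob [0.4526 0.0768] 47 lid [  0.4531   0.077    0.0333   0.0908   0.4519   0.0692 217.    ]
bob None
bob [  0.5955  -0.241    0.0326   0.0417   0.5955  -0.2431 407.    ]
t 13.97 tcp [ 0.5974 -0.1879  0.248 ] yaw_y 0.024 tilt [0.002 0.001] w 0.0511 F [-0.7 -0.2 -0.4]
togo cm [36.3  -4.14  3.81]
```

View pics/s4.png

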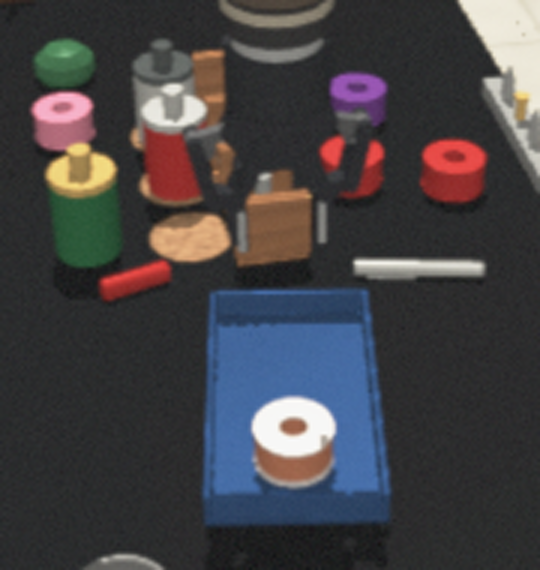

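Bobbin a lies flat in the tray at crop (293,440), and its copper winding is visible. Next is the red canister.

Request:
apply_moves(deltas=[2,-0.2,0,0,0,0,0.6,3,-0.3,0,0,0,0,0.6,3.2,-0.4,0,0,0,0,0.6,3.2,-0.4,0,0,0,0,0.6,3.2,-0.4,0,0,0,0,0.6,3.2,-0.4,0,0,0,0,0.6,3.2,-0.4,0,0,0,0,0.6,3.2,-0.4,0,0,0,0,0.6,3.2,-0.4,0,0,0,0,0.6,3,-0.3,0,0,0,0,0.6,3,-0.3,0,0,0,0,0.6,2.9,-0.2,0,0,0,0,0.6])

```text
clock: 14.97
tcp_pos: [0.5484, 0.1727, 0.2468]
tool_rot: [0.0, 0.7, 0.715, 0.0]
contact_force: [-0.1, -0.4, 0.1]
width: 0.0514
```

Request:
apply_moves(deltas=[0,0,2,0,0,0,0.6,0,0,2,0,0,0,0.6,0,0,0,0,0,0,0.6,0,0,0,0,0,0,0.6])

```text
clock: 15.3
tcp_pos: [0.5482, 0.1711, 0.2058]
tool_rot: [-0.0, 0.7, 0.715, -0.001]
contact_force: [-0.2, -0.8, -0.1]
width: 0.0511
```

```bash
python3 -c "
from h import *
togo((.5475,.174,.168))"
```

```text
t 15.3 tcp [0.5482 0.1711 0.2058] yaw_y 0.021 tilt [-0.002 -0.001] w 0.0511 F [-0.2 -0.8 -0.1]
togo cm [ 0.29 -0.06  3.78]
```

Request:
apply_moves(deltas=[0.2,-0.05,1.5,0,0,0,0.6,0,0,1.3,0,0,0,0.6,0,0,0.9,0,0,0,0.6,0,0,0,0,0,0,0.6,0,0,0,0,0,0,0,0,0,0,0,0,0,0,0,0,0,0,0,0,0,0,0,0,0,0,0,0,0,0,0,0,0,0,0])

```text
clock: 16.05
tcp_pos: [0.5487, 0.1735, 0.1709]
tool_rot: [0.001, 0.7, 0.714, 0.001]
contact_force: [-1.5, -1.2, 5.8]
width: 0.0194
```

Request:
apply_moves(deltas=[0,0,-0.4,0,0,0,0,0,0,-0.6,0,0,0,0,0,0,0,0,0,0,0,0,0,0,0,0,0,0])

```text
clock: 16.38
tcp_pos: [0.5483, 0.1735, 0.1794]
tool_rot: [-0.0, 0.7, 0.715, 0.0]
contact_force: [0.6, 0.5, -4.1]
width: 0.0193
```

```bash
python3 -c "
from h import *
S=r.grab_frame('side');Q=cloud(S); togo((.4475,.174,.18))
print('lid side',disc(Q,.086,.11,(.548,.174),.04))"
```

```text
t 16.43 tcp [0.5482 0.1735 0.1792] yaw_y 0.021 tilt [-0. -0.] w 0.0196 F [-0.1  0.3 -3.8]
togo cm [  0.26 -10.06  -0.08]
lid side [5.476e-01 1.708e-01 3.270e-02 9.910e-02 5.461e-01 1.601e-01 2.010e+02]
```

Lifted about 8 mm. I carry it back and set it down.

Request:
apply_moves(deltas=[0,-1,0,0,0,0,0,0,-1.5,0,0,0,0,0,0,-1.5,0,0,0,0,0,0,-1.5,0,0,0,0,0,0,-1.5,0,0,0,0,0,0,-1.5,0,0,0,0,0,0,-1,0,0,0,0,0,0,-0.5,0,0,0,0,0,0,0,0,0,0,0,0,0,0,0.4,0,0,0,0,0,0,0.5,0,0,0,0,0,0,0,0,0,0,0])

```text
clock: 17.43
tcp_pos: [0.4492, 0.1716, 0.1709]
tool_rot: [0.0, 0.7, 0.714, 0.001]
contact_force: [-2.0, 0.2, 3.6]
width: 0.0194
```

Request:
apply_moves(deltas=[0,0,0,0,0,0,0,0,0,0,0,0,0,0.6,0,0,0,0,0,0,0.6,0,0,0,0,0,0,0.6,0,0,-1,0,0,0,0.6,0,0,-2,0,0,0,0.6,0,0,-2,0,0,0,0.6,0,2,-2,0,0,0,1,0,3.5,-1,0,0,0,1,0,4,0,0,0,0,1,0,4,0,0,0,0,1,0,3,0,0,0,0,1])

```text
clock: 18.43
tcp_pos: [0.616, 0.1748, 0.2512]
tool_rot: [0.001, 0.7, 0.714, 0.001]
contact_force: [-0.5, -0.5, -0.6]
width: 0.0854
```

Request:
apply_moves(deltas=[0,0.5,0,0,0,0,1,0,0,0,0,0,0,1,0,0,0,0,0,0,1])

```text
clock: 18.68
tcp_pos: [0.6178, 0.1749, 0.2503]
tool_rot: [-0.0, 0.7, 0.714, -0.001]
contact_force: [0.1, 0.3, 0.4]
width: 0.085
```

```bash
python3 -c "
from h import *
T,S,P,Q=survey(); cans(P); print('side'); cans(Q); print(disc(Q,.05,.06,(.62,.178),.045))
togo((.6205,.1775,.096))"
```

```text
knob [0.451  0.0788] 58 lid [  0.4513   0.0789   0.0319   0.0898   0.4509   0.0783 430.    ]
side
  knob [0.5469 0.269 ] 35 lid [  0.5423   0.2695   0.0362   0.0912   0.5459   0.2603 153.    ]
  knob [0.4483 0.1705] 38 lid [  0.4492   0.1728   0.0351   0.0909   0.4493   0.1628 189.    ]
  knob [0.452  0.0774] 43 lid [  0.4508   0.0769   0.0336   0.0911   0.4518   0.069  215.    ]
[  0.6184   0.1865   0.0385   0.0572   0.6187   0.1868 160.    ]
t 18.78 tcp [0.6171 0.175  0.251 ] yaw_y 0.021 tilt [-0.  0.] w 0.0854 F [-0.1 -0.4 -0.8]
togo cm [ 0.24  0.35 15.5 ]
```

Request:
apply_moves(deltas=[0.2,0.35,1.5,0,0,0,1,0,0,2.5,0,0,0,1,0,0,2.5,0,0,0,1,0,0,2.5,0,0,0,1,0,0,2,0,0,0,1,0,0,0,0,0,0,1,0,0,0,0,0,0,1,0,0,0,0,0,0,1])

```text
clock: 19.45
tcp_pos: [0.6217, 0.1773, 0.1425]
tool_rot: [0.001, 0.7, 0.715, 0.001]
contact_force: [0.6, 0.5, 1.2]
width: 0.0854
```

```bash
python3 -c "
from h import *
togo((.6205,.1775,.096))"
```

```text
t 19.45 tcp [0.6217 0.1773 0.1425] yaw_y 0.021 tilt [0.002 0.001] w 0.0854 F [0.6 0.5 1.2]
togo cm [ 0.02 -0.13  4.65]
```

Request:
apply_moves(deltas=[0,-0.1,1.5,0,0,0,1,0,0,1.5,0,0,0,1,0,0,1.2,0,0,0,1,0,0,0.4,0,0,0,1,0,0,0,0,0,0,1,0,0,0,0,0,0,1,0,0,0,0,0,0,0,0,0,0,0,0,0,0,0,0,0,0,0,0,0,0,0,0,0,0,0,0,0,0,0,0,0,0,0])

```text
clock: 20.37
tcp_pos: [0.6214, 0.1772, 0.0962]
tool_rot: [0.001, 0.7, 0.714, 0.001]
contact_force: [-1.6, -0.4, 5.1]
width: 0.0616
```

```bash
python3 -c "
from h import *
togo((.6205,.1775,.096))"
```

```text
t 20.37 tcp [0.6214 0.1772 0.0962] yaw_y 0.021 tilt [0.002 0.001] w 0.0616 F [-1.6 -0.4  5.1]
togo cm [ 0.03 -0.09  0.02]
```

Request:
apply_moves(deltas=[0,0,-0.8,0,0,0,0,0,0,-1.2,0,0,0,0,0,0,-1.2,0,0,0,0,0,0,-1.2,0,0,0,0,0,0,-1.2,0,0,0,0,0,0,-1.2,0,0,0,0,0,0,-1.2,0,0,0,0,0,0,0,0,0,0,0,0,0,0,0,0,0,0])

```text
clock: 21.12
tcp_pos: [0.6212, 0.1771, 0.1755]
tool_rot: [0.0, 0.7, 0.714, 0.001]
contact_force: [0.0, 0.5, -1.2]
width: 0.0616
```

```bash
python3 -c "
from h import *
S=r.grab_frame('side');Q=cloud(S); togo((.6145,-.121,.176))
print('bobbin',disc(Q,.12,.14,(.6215,.17),.045)); cans(Q)"
```

```text
t 21.17 tcp [0.6207 0.177  0.1744] yaw_y 0.021 tilt [0. 0.] w 0.0618 F [-0.3 -0.2 -2.4]
togo cm [-29.78  -1.25  -0.16]
bobbin [6.193e-01 1.708e-01 4.270e-02 1.347e-01 6.181e-01 1.688e-01 3.100e+02]
  knob [0.5498 0.2677] 37 lid [5.458e-01 2.684e-01 3.550e-02 9.090e-02 5.458e-01 2.609e-01 1.540e+02]
  knob [0.6191 0.1731] 102 lid None
  knob [0.4477 0.171 ] 39 lid [4.496e-01 1.694e-01 3.370e-02 9.080e-02 4.494e-01 1.630e-01 1.910e+02]
  knob [0.4524 0.0766] 43 lid [4.534e-01 7.610e-02 3.350e-02 9.090e-02 4.517e-01 6.890e-02 2.130e+02]
```

Request:
apply_moves(deltas=[-1,-0.1,0,0,0,0,0,-2,-0.1,0,0,0,0,0,-3,-0.1,0,0,0,0,0,-3,-0.1,0,0,0,0,0,-3,-0.1,0,0,0,0,0,-3,-0.1,0,0,0,0,0,-3,-0.1,0,0,0,0,0,-3,-0.1,0,0,0,0,0,-3,-0.1,0,0,0,0,0,-3,-0.1,0,0,0,0,0,-1.8,-0.2,0,0,0,0,0,-1,0,0,0,0,0,0])

```text
clock: 22.17
tcp_pos: [0.6138, -0.1241, 0.1733]
tool_rot: [-0.001, 0.701, 0.713, -0.001]
contact_force: [-0.2, -0.2, -1.2]
width: 0.0613
```

Request:
apply_moves(deltas=[0,0,0,0,0,0,0,0,0,0,0,0,0,0,0,0,1.5,0,0,0,0,0,0,2,0,0,0,0,0,0,2,0,0,0,0,0,0,2,0,0,0,0,0,0,0,0,0,0,0,0,0,0,0,0,0,0])

```text
clock: 22.83
tcp_pos: [0.6142, -0.1196, 0.0984]
tool_rot: [-0.001, 0.699, 0.715, -0.001]
contact_force: [0.2, -0.4, -1.5]
width: 0.0621
```

```bash
python3 -c "
from h import *
togo((.6145,-.121,.0805))"
```

```text
t 22.83 tcp [ 0.6142 -0.1196  0.0984] yaw_y 0.023 tilt [-0.003  0.001] w 0.0621 F [ 0.2 -0.4 -1.5]
togo cm [-0.14  0.03  1.79]
```

Request:
apply_moves(deltas=[0,0,0.6,0,0,0,0,0,0,0.6,0,0,0,0,0,0,0.4,0,0,0,0,0,0,0.2,0,0,0,0,0,0,0,0,0,0,0,0,0,0,0,0,0,0])

```text
clock: 23.33
tcp_pos: [0.615, -0.1213, 0.0816]
tool_rot: [0.0, 0.7, 0.714, 0.0]
contact_force: [-0.2, 0.9, -0.6]
width: 0.0619
```

Request:
apply_moves(deltas=[0,0,0,0,0,0,0.9,0,0,0,0,0,0,0.9,0,0,0,0,0,0,0.9,0,0,-0.5,0,0,0,0.9,0,0,-1.5,0,0,0,0.9,0,0,-2.5,0,0,0,0.9,0,0,-3,0,0,0,0.9,0,0,-3,0,0,0,0.9,0,0,-3,0,0,0,0.9,0,-2,-3,0,0,0,0.9,0,-3,0,0,0,0,0.6,0,-3,0,0,0,0,0.6])

```text
clock: 24.33
tcp_pos: [0.5355, -0.123, 0.2491]
tool_rot: [0.002, 0.699, 0.715, 0.001]
contact_force: [0.7, -1.2, 0.8]
width: 0.0545
```

Request:
apply_moves(deltas=[0,-3,0,0,0,0,0.6,0,-3,0,0,0,0,0.6,0,0,0,0,0,0,0.6])

```text
clock: 24.58
tcp_pos: [0.4703, -0.1239, 0.2473]
tool_rot: [-0.001, 0.7, 0.714, -0.001]
contact_force: [-0.6, -0.1, -0.6]
width: 0.0514
```

```bash
python3 -c "
from h import *
T,S,P,Q=survey(); cans(P);cans(Q)
for C in(P,Q): print('bob',disc(C,.035,.05,(.5975,-.24),.06),disc(C,.035,.05,(.6145,-.12),.06))
for y in(.08,.176):
    # cork coasters: brownish pixels near the counter
    for f,C in((T,P),(S,Q)):
        b=f['image'].astype(int); m=(abs(C[...,2])<.012)&(b[...,2]>b[...,0]+35)&(b[...,1]>b[...,0]+12)&(np.hypot(C[...,0]-.548,C[...,1]-y)<.046)
        q=C[m][:,:2].astype(np.float32); print('coaster',len(q),cv2.minEnclosingCircle(q),q.mean(0),C[m][:,2].mean())
save(T,'t5',(100,170,420,330),2.5)
togo((.4500,.1715,.21)); togo((.4505,.0785,.21))"
```

```text
knob [0.5454 0.2699] 59 lid [  0.546    0.2703   0.0321   0.0895   0.5449   0.269  404.    ]
  knob [0.4484 0.172 ] 61 lid [  0.4483   0.1727   0.0321   0.09     0.4483   0.1722 428.    ]
  knob [0.4511 0.0787] 59 lid [  0.4512   0.0788   0.0317   0.0898   0.4509   0.0782 431.    ]
  knob [0.5454 0.269 ] 36 lid [  0.5465   0.2676   0.0342   0.091    0.5523   0.2588 123.    ]
  knob [0.455  0.0723] 22 lid [  0.4536   0.0767   0.0333   0.0911   0.4624   0.0666 139.    ]
bob [  0.598   -0.2401   0.0314   0.0406   0.6076  -0.2428 236.    ] [  0.613   -0.1209   0.032    0.041    0.6136  -0.1208 364.    ]
bob [  0.5967  -0.241    0.0333   0.0416   0.5958  -0.2428 408.    ] [  0.6123  -0.1198   0.0341   0.0417   0.6118  -0.1237 321.    ]
coaster 708 ((0.5524965524673462, 0.07859225571155548), 0.042047563940286636) [0.5519 0.0784] 0.0007321274733243169
coaster 372 ((0.5511777400970459, 0.08122585713863373), 0.04439542070031166) [0.5505 0.0798] 0.0024161640528550694
coaster 717 ((0.5511760711669922, 0.17580115795135498), 0.04292680323123932) [0.551  0.1741] 0.0012168537783992838
coaster 253 ((0.5511272549629211, 0.17283812165260315), 0.04301704466342926) [0.5546 0.1725] 0.002379572738824075
t 24.68 tcp [ 0.4745 -0.1242  0.2475] yaw_y 0.02 tilt [ 0.002 -0.   ] w 0.0512 F [-0.1 -0.2  0.3]
togo cm [29.62 -1.85  3.73]
t 24.68 tcp [ 0.4745 -0.1242  0.2475] yaw_y 0.02 tilt [ 0.002 -0.   ] w 0.0512 F [-0.1 -0.2  0.3]
togo cm [20.32 -1.99  3.73]
```

View pics/t5.png

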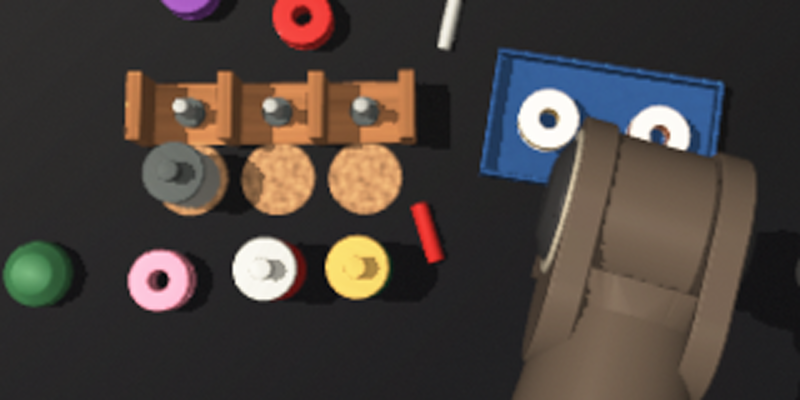

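Both bobbins lie flat in the tray, at crop (549,118) and (660,135). The two coasters are bare and both canisters are upright in front of them. I return green first.

Request:
apply_moves(deltas=[2,-0.2,0,0,0,0,0.6,3,-0.4,0,0,0,0,0.6,3,-0.4,0,0,0,0,0.6,3,-0.4,0,0,0,0,0.6,3,-0.3,0,0,0,0,0.6,3,-0.3,1,0,0,0,0.6,2.3,0,1,0,0,0,0.6,1,0,1,0,0,0,0.6,0,0,0.7,0,0,0,0.6,0,0,0,0,0,0,0.6,0,0,0,0,0,0,0.6,0,0,0,0,0,0,0.6])

```text
clock: 25.68
tcp_pos: [0.4513, 0.0776, 0.2097]
tool_rot: [0.0, 0.7, 0.714, 0.0]
contact_force: [0.4, -0.1, 0.7]
width: 0.0515
```

```bash
python3 -c "
from h import *
togo((.4512,.0788,.169))"
```

```text
t 25.68 tcp [0.4513 0.0776 0.2097] yaw_y 0.02 tilt [ 0. -0.] w 0.0515 F [ 0.4 -0.1  0.7]
togo cm [ 0.13 -0.    4.07]
```

Request:
apply_moves(deltas=[0.1,0,1.6,0,0,0,0.6,0,0,1.4,0,0,0,0.6,0,0,1,0,0,0,0.6,0,0,0,0,0,0,0.6,0,0,0,0,0,0,0,0,0,0,0,0,0,0,0,0,0,0,0,0,0,0,0,0,0,0,0,0,0,0,0,0,0,0,0])

```text
clock: 26.43
tcp_pos: [0.4515, 0.0794, 0.1705]
tool_rot: [0.001, 0.7, 0.714, 0.001]
contact_force: [1.1, -0.9, 5.1]
width: 0.0197
```

Request:
apply_moves(deltas=[0,0,-0.4,0,0,0,0,0,0,-0.6,0,0,0,0,0,0,0,0,0,0,0,0,0,0,0,0,0,0])

```text
clock: 26.77
tcp_pos: [0.4506, 0.0795, 0.1794]
tool_rot: [-0.0, 0.7, 0.715, -0.0]
contact_force: [-0.4, -0.1, -4.9]
width: 0.0193
```

```bash
python3 -c "
from h import *
T,S,P,Q=survey();cans(P);cans(Q); togo((.5507,.081,.18))
print('lid side',disc(Q,.086,.11,(.45,.079),.04))"
```

```text
knob [0.5459 0.2698] 59 lid [  0.5459   0.2707   0.0323   0.0896   0.5451   0.269  408.    ]
  knob [0.5492 0.2683] 38 lid [  0.5489   0.2681   0.035    0.0911   0.5482   0.2604 140.    ]
  knob [0.4482 0.1695] 38 lid [ 0.4488  0.1649  0.0314  0.0912  0.4496  0.1587 56.    ]
  knob [0.45   0.0727] 57 lid [ 0.4501  0.0671  0.0296  0.089   0.4502  0.0539 80.    ]
t 26.87 tcp [0.4504 0.0794 0.179 ] yaw_y 0.021 tilt [-0.001 -0.   ] w 0.0195 F [ 0.2 -0.1 -3.7]
togo cm [-0.05 10.03 -0.1 ]
lid side [  0.4497   0.076    0.0334   0.0993   0.4506   0.0638 246.    ]
```

Request:
apply_moves(deltas=[0,1,0,0,0,0,0,0,1.5,0,0,0,0,0,0,1.5,0,0,0,0,0,0,1.5,0,0,0,0,0,0,1.5,0,0,0,0,0,0,1.5,0,0,0,0,0,0,1,0,0,0,0,0,0,0.5,0,0,0,0,0,0,0,0,0,0,0,0,0,0,0,0,0,0,0])

```text
clock: 27.7
tcp_pos: [0.5504, 0.0815, 0.1789]
tool_rot: [-0.0, 0.7, 0.714, -0.0]
contact_force: [0.2, 1.4, -3.8]
width: 0.0196
```

```bash
python3 -c "
from h import *
togo((.551,.0813,.17))"
```

```text
t 27.7 tcp [0.5504 0.0815 0.1789] yaw_y 0.021 tilt [-0.001 -0.   ] w 0.0196 F [ 0.2  1.4 -3.8]
togo cm [-0.02  0.06  0.89]
```

Lower, release, rise and go to the red canister at (0.4484, 0.1723).

Request:
apply_moves(deltas=[0,0,0.4,0,0,0,0,0,0,0.5,0,0,0,0,0,0,0,0,0,0,0,0,0,0,0,0,0,0.6,0,0,0,0,0,0,0.6,0,0,0,0,0,0,0.6,0,0,-1,0,0,0,0.6,0,0,-2,0,0,0,0.6,0,0,-2.5,0,0,0,0.6,0,0,-2.5,0,0,0,0.6,2,-2,0,0,0,0,0.6,2,-2,0,0,0,0,0.6])

```text
clock: 28.7
tcp_pos: [0.5109, 0.1206, 0.2531]
tool_rot: [0.001, 0.701, 0.714, 0.002]
contact_force: [-0.9, 1.0, 0.2]
width: 0.0518
```

Request:
apply_moves(deltas=[2,-2,0,0,0,0,0.6,2,-2,0,0,0,0,0.6,1.3,-2.2,0,0,0,0,0.6,0,0,2,0,0,0,0.6,0,0,2,0,0,0,0.6,0,0,0,0,0,0,0.6,0,0,0,0,0,0,0.6,0,0,0,0,0,0,0.6])

```text
clock: 29.37
tcp_pos: [0.4472, 0.1724, 0.2117]
tool_rot: [0.0, 0.7, 0.714, 0.0]
contact_force: [-0.0, 0.0, 0.4]
width: 0.0514
```

```bash
python3 -c "
from h import *
T,S,P,Q=survey();cans(P);print('side');cans(Q); togo((.4485,.1725,.17))"
```

```text
knob [0.5502 0.0809] 58 lid [  0.5501   0.0813   0.0321   0.0898   0.5493   0.0809 414.    ]
side
  knob [0.5491 0.2688] 35 lid [  0.5467   0.269    0.0331   0.091    0.5463   0.2613 155.    ]
  knob [0.4496 0.172 ] 39 lid [  0.4484   0.171    0.0346   0.0911   0.4493   0.1629 190.    ]
  knob [0.5503 0.0793] 44 lid [  0.5476   0.0805   0.0354   0.0906   0.5478   0.072  215.    ]
t 29.47 tcp [0.4475 0.1724 0.2118] yaw_y 0.02 tilt [0.002 0.001] w 0.051 F [ 0.6 -0.4  0.2]
togo cm [0.01 0.09 4.18]
```

Green is back at (0.5502, 0.081). Next I lift red.

Request:
apply_moves(deltas=[0,0.1,1.6,0,0,0,0.6,0,0,1.4,0,0,0,0.6,0,0,1.1,0,0,0,0.6,0,0,0,0,0,0,0.6,0,0,0,0,0,0,0,0,0,0,0,0,0,0,0,0,0,0,0,0,0,0,0,0,0,0,0,0,0,0,0,0,0,0,0,0,0,-0.4,0,0,0,0,0,0,-0.6,0,0,0,0,0,0,0,0,0,0,0])

```text
clock: 30.47
tcp_pos: [0.4476, 0.1724, 0.18]
tool_rot: [-0.0, 0.7, 0.715, -0.0]
contact_force: [0.4, 0.1, -4.2]
width: 0.0193
```

```bash
python3 -c "
from h import *
S=r.grab_frame('side');Q=cloud(S); togo((.5478,.1746,.18))
print('lid side',disc(Q,.086,.11,(.449,.172),.04))"
```

```text
t 30.52 tcp [0.4477 0.1724 0.1796] yaw_y 0.021 tilt [-0.  0.] w 0.0194 F [ 0.4  0.6 -4.7]
togo cm [ 1.000e-02  1.002e+01 -4.000e-02]
lid side [4.485e-01 1.700e-01 3.370e-02 9.980e-02 4.474e-01 1.577e-01 2.240e+02]
```

Request:
apply_moves(deltas=[0,1,0,0,0,0,0,0,1.5,0,0,0,0,0,0,1.5,0,0,0,0,0,0,1.5,0,0,0,0,0,0,1.5,0,0,0,0,0,0,1.5,0,0,0,0,0,0,1,0,0,0,0,0,0,0.5,0,0,0,0,0,0,0,0,0,0,0,0,0,0,0,0,0,0,0])

```text
clock: 31.35
tcp_pos: [0.5474, 0.1744, 0.1789]
tool_rot: [-0.0, 0.7, 0.714, -0.001]
contact_force: [0.1, -0.1, -4.9]
width: 0.0194
```

```bash
python3 -c "
from h import *
togo((.5478,.1746,.17))
S=r.grab_frame('side');Q=cloud(S);print('lid side',disc(Q,.086,.11,(.548,.172),.04)) "
```

```text
t 31.35 tcp [0.5474 0.1744 0.1789] yaw_y 0.021 tilt [-0.001 -0.   ] w 0.0194 F [ 0.1 -0.1 -4.9]
togo cm [0.02 0.04 0.89]
lid side [5.442e-01 1.716e-01 3.270e-02 9.850e-02 5.452e-01 1.601e-01 1.990e+02]
```

Request:
apply_moves(deltas=[0,0,0.4,0,0,0,0,0,0,0.5,0,0,0,0,0,0,0,0,0,0,0,0,0,0,0,0,0,0.6,0,0,0,0,0,0,0.6,0,0,0,0,0,0,0.6,0,0,-1,0,0,0,0.6,0,0,-2,0,0,0,0.6,0,0,-2.5,0,0,0,0.6,0,0,-2.5,0,0,0,0.6,0,-3,-1,0,0,0,0.6,0,-3,0,0,0,0,0.6])

```text
clock: 32.4
tcp_pos: [0.489, 0.1736, 0.2639]
tool_rot: [0.001, 0.7, 0.714, 0.002]
contact_force: [-0.5, 0.8, 0.0]
width: 0.0513
```

Request:
apply_moves(deltas=[-2,-3,0,0,0,0,0.6,-2,-3,0,0,0,0,0.6,-2,-3,0,0,0,0,0.6,-2,-3,0,0,0,0,0.6,-2,-1,0,0,0,0,0.6,0,0,0,0,0,0,0.6,0,0,0,0,0,0,0.6,0,0,0,0,0,0,0.6])

```text
clock: 33.07
tcp_pos: [0.3604, 0.0707, 0.2612]
tool_rot: [0.0, 0.7, 0.714, 0.001]
contact_force: [0.3, 0.1, -0.4]
width: 0.0513
```

```bash
python3 -c "
from h import *
T,S,P,Q=survey();cans(P);print('side');cans(Q)
for C in(P,Q): print('bob',disc(C,.035,.05,(.5975,-.24),.06),disc(C,.035,.05,(.6145,-.12),.06))
for C in(P,Q):
  for n,xy in(('cup',(.45,-.45)),('pw',(.438,.417)),('barrel',(.745,-.02))): print(n,disc(C,.008,.1,xy,.07))
save(T,'t6',(80,110,480,330),2);save(S,'s6',(180,110,380,380),2.2); togo((.4,.1,.25))"
```

```text
knob [0.5503 0.081 ] 59 lid [  0.55     0.0812   0.0318   0.0896   0.5495   0.0811 409.    ]
  knob [0.5455 0.2698] 60 lid [  0.5464   0.2706   0.0325   0.0899   0.5453   0.269  404.    ]
  knob [0.5474 0.1748] 59 lid [  0.5471   0.175    0.0321   0.0899   0.5468   0.174  409.    ]
side
  knob [0.5482 0.2675] 37 lid [  0.5454   0.2695   0.0369   0.0907   0.5458   0.2608 157.    ]
  knob [0.5484 0.1732] 38 lid [  0.5447   0.1727   0.0338   0.091    0.546    0.1656 176.    ]
  knob [0.5482 0.0788] 44 lid [  0.5495   0.0808   0.0344   0.0909   0.5479   0.0719 216.    ]
bob [  0.5974  -0.24     0.0324   0.0411   0.5969  -0.2399 378.    ] [  0.614   -0.1206   0.0318   0.041    0.6136  -0.1207 369.    ]
bob [  0.5963  -0.2407   0.0333   0.0416   0.5959  -0.2432 411.    ] [  0.612   -0.1213   0.0334   0.0417   0.6121  -0.1234 324.    ]
cup [  0.4377  -0.4277   0.0503   0.0586   0.4519  -0.4288 604.    ]
pw [  0.4405   0.4271   0.0354   0.0318   0.4404   0.4224 572.    ]
barrel [  0.7541  -0.0198   0.0596   0.013    0.7509  -0.0169 185.    ]
cup [   0.4524   -0.4242    0.037     0.0589    0.4521   -0.4244 1530.    ]
pw [  0.4394   0.4197   0.0361   0.0301   0.4414   0.4107 242.    ]
barrel [  0.7502  -0.0391   0.0641   0.0129   0.7554  -0.0209 176.    ]
t 33.17 tcp [0.3605 0.071  0.2607] yaw_y 0.021 tilt [0. 0.] w 0.0513 F [0.1 0.5 0.3]
togo cm [2.82 4.01 1.07]
```

View pics/t6.png

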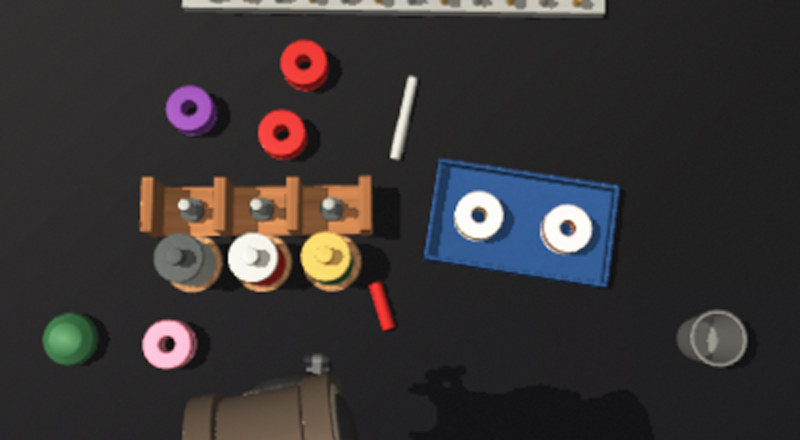

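View pics/s6.png

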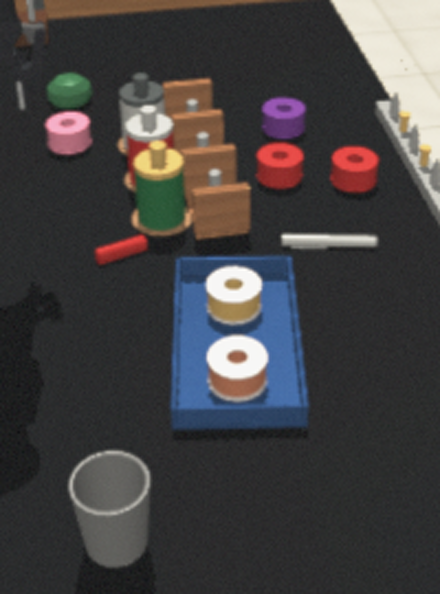

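The pictures show three canisters on their coasters, both bobbins (brass and copper) flat in the tray, empty spindles and the bystanders where they were. I hand the job in.

```bash
python3 -c "
from h import *
print(r.close_job())"
```

```text
the job is handed in; nothing more can be done
None
```

I collected both bobbins that were there, copper from spindle a and brass from spindle b, and laid them in the blue tray. Spindle c was empty, so its silver canister was never touched. The green and red canisters were lifted by their knobs, set back about 10 cm and returned to their coasters. The job was handed in at about 33 s; no verdict was reported.

**Bobbins:** both are flat on the tray floor, tops at about 41 mm (5 mm floor plus 36 mm). They stand about 60 mm either side of the tray's centre, and both cameras agree within about 2 mm.

**Canisters:** all three are upright. In the top view, green and red are within 1 mm of their start positions and silver has not moved.

**Bystanders:** the cup, paperweight and barrel stayed in place by measurement, though the circle fits for the cup and barrel are coarse and differ by up to about 20 mm between views (their point averages by under 4 mm). The resin grip I judged only by eye in the last pictures.

No check failed. The gripper's opening read 2 to 3 mm under the true sizes, and lateral positions from the side camera's partial views scattered by several millimetres, so I relied on the top view. I saw no knocked canister and no slipping grip.

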